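# Tighten the disc retaining ring of a vegetable cutter with a face-pin spanner

### The arm

A 7-joint arm with a two-finger parallel gripper is mounted at the origin on the work surface. World frame = base frame: x ahead of the robot, y to its left, z up, the work surface at z = 0. Lengths are in mm, angles in degrees, forces in N, time in s.
With the tool pointing down it reaches from about 400 to 850 mm from the base axis. Payload 10.4 kg.
Tool frame: the origin (TCP) lies at the very end of the fingers, on their centre line; the grasp point (between the pads) lies 19 mm behind it (robot.pinch_z is the z of the grasp point in the tool frame, in mm); z points along the fingers, y is the line along which they close (so a half turn about z gives the same grasp; the last joint's range is limited). The gripper opens to 85 mm and grips with 20 to 120 N. Pads are 22 mm wide; open, the fingers measure 114 mm over their backs; the gripper's body (76 mm by 85 mm) begins 54 mm behind the grasp point. The pads swing forward as they close: fully open they stand 13 mm farther back than shut.
Start: joints at [-64.492, 19.034, -3.707, 83.658, 1.238, 77.344, -5.071], TCP at [281.818, 557.879, 231.338] pointing down, gripper open.
Joint ranges: [-148.97, 148.97], [-28.65, 121.19], [-84.17, 76.75], [9.2, 138.47], [-72.65, 252.65], [3.7, 117.97], [-149.18, 149.18]. Speed limits (degrees/s): [127.2, 127.2, 159.86, 159.86, 180, 180, 180].

### API

Orientations are given as a 3x3 rotation matrix whose columns are the frame's x, y, z axes.
In Python, from station import robot, optics gives the robot as it stands.
- The arm moves only by the tool arm_command, never from a script. Its argument "rows" is one flat list of numbers, 7 for each row, row after row: the turn, a rotation vector about the world's x, y, z in degrees, then the shift along the world's x, y, z in cm, then the opening in per cent of the stroke, from 0 (shut) to 100 (fully open). In form: [rx, ry, rz, x, y, z, hand, rx, ry, rz, x, y, z, hand, ...]. A call has 1 to 20 rows; each row is the pose to reach, as a shift and turn from the pose commanded when the call began; what a row does not reach only later rows make up. A row lasts 1/8 s, in which the tool goes at most 62.5 mm and 10.7 degrees, less where a joint would pass 70% of its speed; a pose out of reach is approached as far as the arm can. A call with a gripper value outside its range is refused whole. The fingers move at their own pace and stop on an object; "grip_force" is the grip in N (left out, the last holds). Time passes only in rows, so rows that repeat a pose let the fingers close. It gives the time, the measured TCP pose, the force, the opening and the grip force at its end, in the units of the state.
- robot.read_state(): the state, without advancing time (a new reading comes with each control period).
- optics.snapshot(name): name is "scene" or "top" or "wrist"; returns the picture (384x512x3 uint8, red, green, blue); there is no depth.
- optics.camera_info(name): a dict with "intrinsics" (3x3 intrinsics, pixels), "rvec" (rotation vector, rad) and "tvec" (3), from world to camera coordinates, as OpenCV has them. Camera axes: x right, y down, z forward; pixel columns grow to the right and rows downward; lengths in mm; the calibration is good to about 2 mm. A picture is of the moment at which its call begins: read the wrist's pose just before it. camera_info takes no time and is no camera call; for the wrist camera it gives the pose at the moment of the call.
- robot.job_done(): hands the job in; it is judged then, once.
The state is a dict: "time_s": time; "joints": joint angles; "dq": joint speeds; "joint_torque": joint torques, N m; "tool_pos": TCP position; "ee_rot": TCP orientation; "ft_force": force on the tool from outside, world axes, zero at the start; "moment": the same for the moment, N m; "opening": opening from 0.0 (shut) to 1.0 (fully open); "finger_force": force on a finger pad.
Only numpy, scipy, OpenCV 4.12 (cv2) and the standard library are available. Lean on these libraries where they do the work, as an engineer would, in place of code of your own. Each camera call takes 0.05 s, during which the arm holds its last target. There are 200 camera calls.

### The job

Take the red-handled pin spanner from the steel tray and set both its pins fully down in two opposite holes of the loose brass ring that holds the cutter's disc; the shaft has stopped at any angle, so feel for the holes with light pressure. Turn the ring clockwise until it comes up firm against its stop, without forcing it and without touching the machine with the robot itself. Then lift the spanner clear and lay it back in the tray, pins down, without dropping it, leaving the bowls and the peeler alone.

Things in the scene. Friction and masses are not known exactly. Their poses are not given: they have to be found in the camera images.
- cutter: Vegetable cutter, fixed. Housing 290x240, 130 mm high; on it a steel pan, diameter 230, rim 156 above the table; in it the cutting disc (top at 143) with a hub of diameter 60 that carries the brass ring. Origin on the table under the ring's axis, z up; housing x -115..175, y +-121 mm, chute in front to x -146; hinge block at x 120..165, up to 159 high. Disc and shaft do not turn (gear motor).
- ring_axis (a point): Point on the ring's axis at its top face, 182 mm above the table; part of the cutter, does not show the ring's angle. Brass ring: outer diameter 60, bore 22, 10 thick, axis upright; four round through holes, diameter 8, 90 degrees apart on a circle of diameter 36. Their angle is not reported (any). Shaft end in the bore lies 3.5 mm below the face.
- ring (a joint): How far the ring has been turned clockwise (from above) from its loosest position, rad: begins between 0 and 0.2; at 0.6 it meets a hard stop (home). Stays where left; takes about 0.25 N m to turn (4 N on the handle 60 mm from the axis). At the stop 0.5 N m is firm; 1 N m is forcing it (a stiff wrist reaches that some 3 degrees past the stop).
- spanner: Pin spanner, 160 g, lying pins down, level. Origin midway between its two pin tips, z up. Pins: diameter 6, domed tips, 8 long, at y = +18 and -18 mm, pointing -z. Steel head 20 (x) x 54 (y), underside 8 above the tips (rests on the ring's face when the pins are home), 7 thick. Red handle along -x: x -37..-122, 16 wide, z 0..24 (underside level with the tips); steel end to x = -138.
- spanner_grip (a point): Where to take the spanner: on the red handle, 60 mm behind the pins (spanner x = -60), 18 above the pin tips; axes as the spanner's.
- tray: Shallow stainless tray, fixed, 320 (x) x 210 (y) mm, rim 18 high, walls and floor 3 thick. Origin at the centre of its underside.
- steel_bowl: Bystander: steel bowl of cut red chilli, diameter 124, 50 high; origin under its centre.
- white_bowl: Bystander: white bowl of cut green chilli, diameter 104, 45 high; origin under its centre.
- peeler: Bystander: pale blue vegetable peeler, 135 x 50 mm, 12 high; origin on the table near its middle, handle to its -x.
Not all that is in view belongs to the job. There is more than one size of the spanner; the job needs the largest.

How it is judged (in metres and radians):
On the way, in this order (a step that is already met when the one before it is completed fails the run):
1. both pins of the spanner are down in opposite holes of the ring (tips at least 5 mm below its face, spanner centred on the ring) (z of spanner in the frame of ring_axis below -0.005 m and horizontal distance between spanner and ring_axis below 0.004 m and angle between spanner's own z axis and vertical below 0.12 rad), for 0.1 s.
2. with both pins still in the holes, the ring is home against its stop (0.57 rad or more) (value of joint ring above 0.57 rad and z of spanner in the frame of ring_axis below -0.004 m and horizontal distance between spanner and ring_axis below 0.004 m), for 0.1 s.
At the end, for the whole second after the job is handed in: The ring is home (0.57 rad or more of its 0.6), and the spanner lies released and still in the tray, pins down on the tray's floor (pin tips within 10 mm of the tray's underside, tilted less than 7 degrees), its head and grip inside the tray's outline (value of joint ring above 0.57 rad and x of spanner in the frame of tray between -0.16 and 0.16 m and y of spanner in the frame of tray between -0.105 and 0.105 m and x of spanner_grip in the frame of tray between -0.16 and 0.16 m and y of spanner_grip in the frame of tray between -0.105 and 0.105 m and z of spanner in the frame of tray below 0.01 m and angle between spanner's own z axis and vertical below 0.12 rad and linear speed of spanner below 0.02 m/s); the robot touches nothing.
It fails at once if the spanner is forced against the machine with more than 60 N (added up over its contacts; 60 N is about 1 N m on the ring) (contact force between spanner and cutter above 60 N).
It fails at once if the robot itself touches the machine with more than 2 N (contact force between any of the fingers, the arm and cutter above 2 N).
It fails at once if the spanner is let fall or thrown (moves faster than 0.45 m/s while no finger touches it) (contact force between the fingers and spanner below 0.05 N and linear speed of spanner above 0.45 m/s).
It fails at once if a bowl or the peeler is moved more than 20 mm (distance of any of steel_bowl, white_bowl, peeler from where it was at the start of the episode above 0.02 m).
It also fails if it takes over 72 s, if anything falls off the work surface, if the arm or the gripper's body presses on something with over 40 N, if the wrist force passes 120 N, or if a joint passes its speed limit or range.

## Working session

There is one attempt and no reset: what is moved stays moved. The work goes in short steps, Python scripts to look and compute and a tool call to move; the robot and the scene stay as the last step left them, time stands still between calls to the robot, and variables do not carry over. Pictures are saved under pics/ and viewed, at most 10 in all, crops included, and the job is handed in when it is done.

Besides the shell and the picture viewer there is one more tool, called after "Call:" as name(argument=value, ...), one argument or row to a line, values as JSON. arm_command: Moves the arm, as the interface text tells. Its arguments: {"type":"object","properties":{"rows":{"type":"array","items":{"type":"number"}},"grip_force":{"type":"number"}},"required":["rows"]}

```bash
mkdir -p pics; ls
python3 - <<'E'
from station import robot, optics
import cv2,numpy as np
s=robot.read_state();print(s)
for n in("top","scene"):
    im=optics.snapshot(n);cv2.imwrite(f"pics/{n}0.png",im[:,:,::-1])
    print(optics.camera_info(n))
a=cv2.imread("pics/top0.png");cv2.imwrite("pics/top0b.png",cv2.resize(a,(800,600),interpolation=cv2.INTER_CUBIC))
E
```

```text
pics
{'time_s': 0.0, 'joints': array([-64.49141477,  19.07351366,  -3.70726571,  83.70538427,
         1.23699523,  77.34231285,  -5.07092419]), 'dq': array([ 0.09198817, -0.02520892,  0.048368  , -0.02141632,  0.04423789,
        0.02987562, -0.02021861]), 'joint_torque': array([ 1.01287147e-03, -6.25444150e+01,  5.00389282e-02, -3.91597152e+01,
        1.64252194e-02,  1.00715552e-02,  6.24131616e-06]), 'tool_pos': array([281.66592769, 557.52250872, 230.50433032]), 'ee_rot': array([[-8.92566653e-01,  4.50915091e-01, -5.92823163e-04],
       [ 4.50915477e-01,  8.92565721e-01, -1.29087503e-03],
       [-5.29413981e-05, -1.41950515e-03, -9.99998991e-01]]), 'ft_force': array([ 0.42333698, -0.38934552, -0.15534504]), 'moment': array([-0.01478994,  0.0625474 , -0.02726676]), 'finger_force': 0.0, 'opening': 1.0027457041196353}
{'intrinsics': array([[371.1467604 ,   0.        , 258.55436084],
       [  0.        , 371.1467604 , 194.63843222],
       [  0.        ,   0.        ,   1.        ]]), 'rvec': array([ 2.13766737, -2.19476061,  0.12053873]), 'tvec': array([  23.3351479 ,  633.48642467, 1250.62483269])}
{'intrinsics': array([[419.41564806,   0.        , 248.18891608],
       [  0.        , 419.41564806, 192.50264888],
       [  0.        ,   0.        ,   1.        ]]), 'rvec': array([ 1.87012587,  1.92701823, -0.59307665]), 'tvec': array([   2.39600631, -438.51476651, 2115.01337416])}
```

View pics/top0b.png

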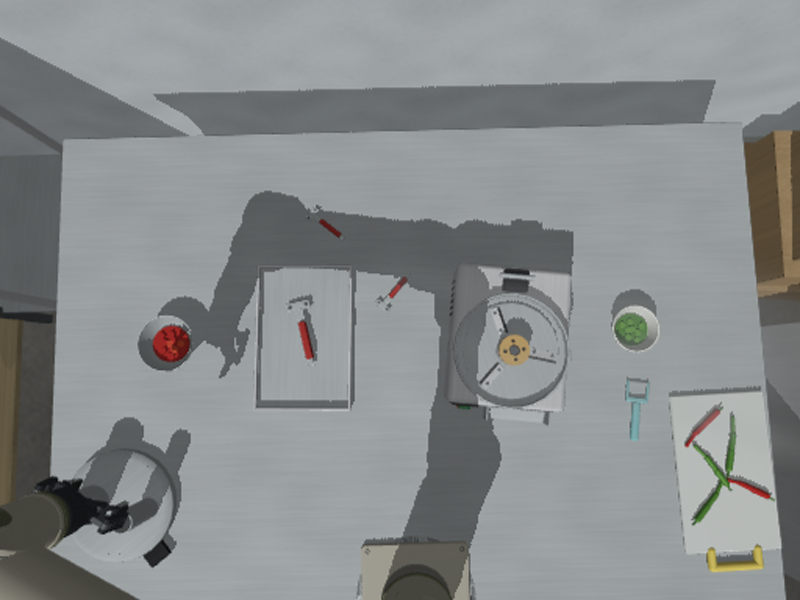

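View pics/scene0.png

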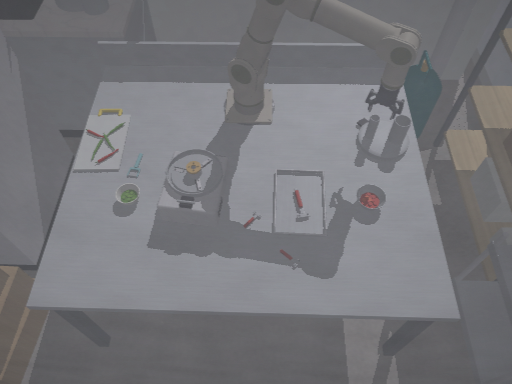

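The top view shows the large spanner in the tray, with its head at about (300,301), its handle running to (310,360), and its pins towards world +x. The brass ring is at (513,349), and the two smaller spanners lie outside the tray.

```bash
cat > h.py <<'E'
from station import robot, optics
import cv2,numpy as np
def p2w(info,uv,z):
    R=cv2.Rodrigues(info["rvec"])[0];t=info["tvec"];C=-R.T@t
    uv=np.atleast_2d(np.asarray(uv,float))
    d=(R.T@np.linalg.inv(info["intrinsics"])@np.c_[uv,np.ones(len(uv))].T).T
    return C+d*((z-C[2])/d[:,2])[:,None]
def w2p(info,P):
    return cv2.projectPoints(np.atleast_2d(np.asarray(P,float)),info["rvec"],info["tvec"],info["intrinsics"],None)[0][:,0]
def blobs(im,lo,hi,amin=20):
    m=cv2.inRange(cv2.cvtColor(im,cv2.COLOR_RGB2HSV),lo,hi)
    n,l,s,c=cv2.connectedComponentsWithStats(m)
    return [(s[i,4],c[i],cv2.minAreaRect(np.argwhere(l==i)[:,::-1].astype(np.float32))) for i in range(1,n) if s[i,4]>=amin]
E
python3 - <<'E'
from h import *
im=cv2.imread("pics/top0.png")[:,:,::-1].copy();I=optics.camera_info("top")
for lo,hi in(((0,140,60),(8,255,255)),((12,90,80),(28,255,255))):
    for b in blobs(im,lo,hi): print(b)
k=1/1.5625
print("head",p2w(I,[[300*k,301*k]],15+3),"handle",p2w(I,[[302*k,322*k],[311*k,360*k]],27))
print("ring",p2w(I,[[513.5*k,349*k]],182))
print("tray",p2w(I,np.array([[258,267],[354,267],[351,410],[256,408]])*k,18))
s=robot.read_state();w=optics.camera_info("wrist");R=cv2.Rodrigues(w["rvec"])[0]
print("cam in tool",s["ee_rot"].T@(-R.T@w["tvec"]-s["tool_pos"]),(s["ee_rot"].T@R.T).round(3),w["intrinsics"])
E
```

```text
(np.int32(40), array([211.025, 145.6  ]), ((210.97308349609375, 145.53460693359375), (14.99769115447998, 2.4557623863220215), 37.87498474121094))
(np.int32(23), array([252.26086957, 185.91304348]), ((252.50001525878906, 186.0), (2.1213202476501465, 9.192388534545898), 45.0))
(np.int32(106), array([195.32075472, 217.09433962]), ((195.41290283203125, 217.28929138183594), (23.535295486450195, 4.572144031524658), 77.00537872314453))
(np.int32(414), array([109.09178744, 219.68599034]), ((109.0, 219.5), (21.0, 22.0), 90.0))
(np.int32(76), array([480.80263158, 312.44736842]), ((479.136962890625, 311.6986389160156), (27.807558059692383, 3.3104233741760254), 24.443954467773438))
(np.int32(2798), array([496.37097927, 129.51000715]), ((494.0, 133.0), (98.0, 34.0), 90.0))
(np.int32(233), array([328.78111588, 223.25751073]), ((329.0, 223.0), (18.0, 18.0), 90.0))
(np.int32(301), array([470.26910299, 359.5282392 ]), ((469.960205078125, 357.4027099609375), (14.900256156921387, 35.52115249633789), 86.18592071533203))
head [[648.88722473 239.85341015  18.        ]] handle [[600.73079488 234.14720635  27.        ]
 [516.16222024 214.91685574  27.        ]]
ring [[ 524.41557494 -203.33964921  182.        ]]
tray [[728.74827625 334.20280556  18.        ]
 [723.05092622 117.31143451  18.        ]
 [404.44445755 129.33748655  18.        ]
 [414.31669384 338.29702409  18.        ]]
cam in tool [  82.76486453    1.53994203 -142.24803801] [[ 0.    -0.947 -0.32 ]
 [ 1.     0.     0.001]
 [-0.001 -0.32   0.947]] [[297.51427213   0.         260.06344044]
 [  0.         297.51427213 189.14383893]
 [  0.           0.           1.        ]]
```

Call:
arm_command(
  rows=[0, 0, 10, 4, -4.5, 0, 100, 0, 0, 20, 8, -9, 0, 100, 0, 0, 30, 12.5, -13.5, 0, 100, 0, 0, 40, 17, -18, 0, 100, 0, 0, 40, 21, -22.5, -1, 100, 0, 0, 40, 26, -27.5, -2, 100, 0, 0, 40, 31, -33, -3, 100, 0, 0, 40, 31, -33, -3, 100, 0, 0, 40, 31, -33, -3, 100, 0, 0, 40, 31, -33, -3, 100],
)

```text
time_s: 1.35
tool_pos: [591.1, 229.0, 201.1]
ee_rot: [[-0.973, -0.229, -0.001], [-0.229, 0.973, 0.001], [0.001, 0.001, -1.0]]
ft_force: [-0.5, 0.4, -0.2]
opening: 0.999
finger_force: 0.0
```

Run:
```python
from h import *
import pickle
s=robot.read_state();print(s["joints"],s["tool_pos"],s["ee_rot"].round(3))
I=optics.camera_info("wrist");im=optics.snapshot("wrist");pickle.dump((s,I,im),open("tray.pkl","wb"))
cv2.imwrite("pics/w1.png",cv2.resize(im[:,:,::-1],(800,600),interpolation=cv2.INTER_CUBIC))
for b in blobs(im,(0,140,60),(8,255,255),100):
    print(b, p2w(I,b[2][0],27), p2w(I,cv2.boxPoints(b[2]),27).round(1))
```

```text
[-29.57928572  20.94921964   5.57614678  84.98636023  -2.12017144
  74.19373596  79.47208804] [591.11400512 228.96936511 201.13377184] [[-0.973 -0.229 -0.001]
 [-0.229  0.973  0.001]
 [ 0.001  0.001 -1.   ]]
(np.int32(1060), array([266.81226415, 138.79811321]), ((266.9999694824219, 139.5), (13.999998092651367, 76.99998474121094), 0.0)) [[559.26282947 230.84138163  27.        ]] [[602.5 233.4  27. ]
 [522.8 214.6  27. ]
 [519.5 228.5  27. ]
 [598.9 248.5  27. ]]
(np.int32(1042), array([500.77927063, 206.10940499]), ((498.0, 201.0), (56.0, 26.0), 90.0)) [[566.83849596 503.3851433   27.        ]] [[539.9 473.6  27. ]
 [533.3 501.5  27. ]
 [595.6 535.1  27. ]
 [602.6 505.3  27. ]]
(np.int32(402), array([ 72.91044776, 192.97014925]), ((72.69512176513672, 193.24391174316406), (9.370426177978516, 43.88482666015625), 51.34019470214844)) [[668.30951103  32.09441795  27.        ]] [[685.9  10.3  27. ]
 [644.   46.7  27. ]
 [651.1  53.4  27. ]
 [693.6  16.9  27. ]]
(np.int32(422), array([182.47867299, 310.09004739]), ((182.50001525878906, 310.5000305175781), (39.59797668457031, 12.727920532226562), 45.0)) [[800.39096946 176.53301431  27.        ]] [[791.  151.2  27. ]
 [774.6 160.5  27. ]
 [810.  202.5  27. ]
 [827.4 193.3  27. ]]
```

View pics/w1.png

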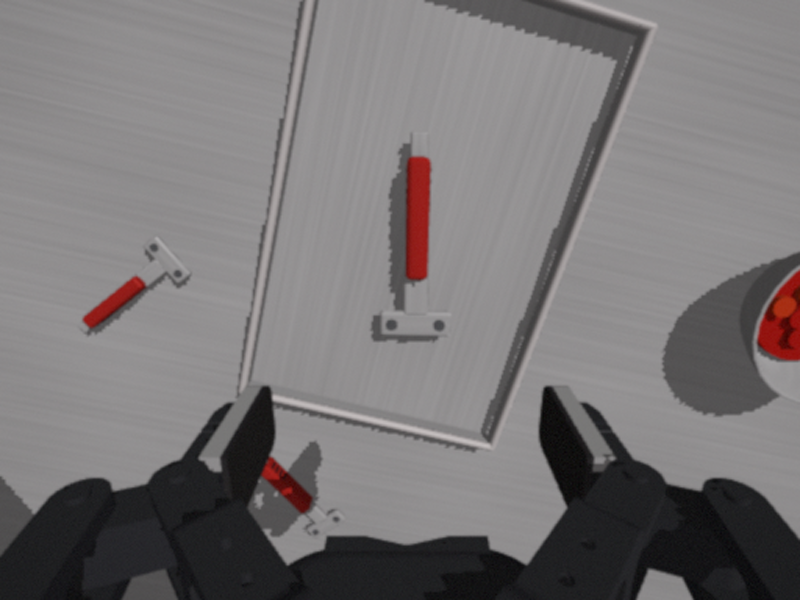

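The wrist view shows the spanner's pin heads at about (391.5,325) and (438.5,325), with the handle between (419,157) and (417,280). The two smaller spanners are outside the tray.

Run:
```python
from h import *
import pickle
s,I,im=pickle.load(open("tray.pkl","rb"));k=1/1.5625
P=p2w(I,np.array([[391.5,325],[438.5,325]])*k-.18,18.5);print("pins",P,np.linalg.norm(P[0]-P[1]))
H=p2w(I,np.array([[419,157],[417,280]])*k-.18,27);print("handle",H)
d=P[0]-P[1];c=P.mean(0);h=c-H[0]
print("yaw pins",np.degrees(np.arctan2(d[1],d[0]))+90,"yaw handle->head",np.degrees(np.arctan2(h[1],h[0])),"c",c)
y=np.arctan2(h[1],h[0]);print("grip",c-60*np.array([np.cos(y),np.sin(y),0]))
# gray refinement of the pin dots
g=cv2.cvtColor(im,cv2.COLOR_RGB2GRAY);print(g[202:214,244:288:1].tolist())
print("TCP px",w2p(I,[s["tool_pos"]]))
```

```text
pins [[643.10974845 231.35828551  18.5       ]
 [634.98671293 265.82835622  18.5       ]] 35.41425533964187
handle [[520.23687417 222.34951208  27.        ]
 [601.90089438 240.90042032  27.        ]]
yaw pins 13.260096517234999 yaw handle->head 12.455850021528283 c [639.04823069 248.59332087  18.5       ]
grip [580.46048084 235.65208571  18.5       ]
[[125, 142, 145, 147, 146, 146, 146, 146, 147, 146, 147, 147, 147, 147, 146, 147, 147, 146, 145, 146, 147, 146, 147, 147, 147, 149, 148, 148, 150, 150, 150, 150, 151, 151, 151, 152, 152, 151, 151, 151, 153, 152, 153, 154], [121, 138, 142, 143, 142, 139, 135, 138, 142, 142, 143, 144, 145, 144, 145, 144, 144, 144, 144, 144, 145, 144, 145, 146, 145, 145, 144, 145, 146, 145, 145, 146, 146, 145, 145, 145, 145, 145, 145, 146, 146, 147, 146, 147], [123, 139, 143, 138, 128, 120, 113, 119, 129, 137, 144, 146, 146, 146, 146, 145, 144, 145, 145, 145, 144, 144, 144, 145, 145, 145, 145, 145, 145, 145, 145, 145, 145, 144, 139, 130, 127, 127, 133, 141, 144, 145, 146, 146], [122, 140, 140, 123, 93, 81, 81, 82, 93, 118, 138, 145, 145, 145, 146, 145, 145,
[... 1184 characters left out ...]
[119, 137, 140, 137, 124, 113, 111, 116, 126, 135, 141, 143, 143, 142, 143, 144, 143, 144, 143, 143, 142, 144, 144, 143, 144, 145, 145, 143, 144, 144, 145, 145, 144, 139, 124, 108, 99, 95, 104, 121, 139, 145, 146, 142], [120, 135, 141, 140, 139, 138, 138, 139, 139, 141, 142, 141, 142, 142, 142, 141, 144, 142, 142, 142, 142, 142, 141, 141, 141, 143, 142, 142, 142, 142, 142, 144, 143, 142, 141, 136, 129, 125, 132, 141, 142, 144, 145, 143], [110, 124, 129, 129, 130, 131, 130, 131, 130, 131, 132, 133, 134, 133, 135, 134, 135, 134, 134, 134, 135, 134, 134, 135, 137, 136, 136, 137, 136, 137, 136, 137, 136, 137, 138, 138, 139, 139, 140, 140, 141, 142, 145, 146]]
TCP px [[257.1043233  248.03648326]]
```

Call:
arm_command(
  rows=[0, 0, 0, -1, -6, 2, 100, 0, 0, 0, -2, -12, 4, 100, 0, 0, 0, -2.5, -18, 6, 100, 0, 0, 0, -3, -24, 8, 100, 0, 0, 0, -4, -30, 10, 100, 0, 0, 0, -5, -36, 10, 100, 0, 0, 0, -5, -43, 10, 100, 0, 0, 0, -5, -43, 10, 100, 0, 0, 0, -5, -43, 10, 100, 0, 0, 0, -5, -43, 10, 100, 0, 0, 0, -5, -43, 10, 100],
)

```text
time_s: 2.78
tool_pos: [542.3, -200.2, 301.3]
ee_rot: [[-0.973, -0.231, 0.0], [-0.231, 0.973, 0.001], [-0.0, 0.001, -1.0]]
ft_force: [0.9, -0.5, -0.2]
opening: 0.999
finger_force: 0.0
```

Run:
```python
from h import *
import pickle
s=robot.read_state();print(s["joints"],s["tool_pos"],s["ee_rot"].round(3))
I=optics.camera_info("wrist");im=optics.snapshot("wrist");pickle.dump((s,I,im),open("ring.pkl","wb"))
b=max(blobs(im,(10,80,50),(30,255,255),100),key=lambda b:b[0]);print(b,p2w(I,b[2][0],182))
x,y=map(int,b[2][0]);c=im[y-30:y+30,x-40:x+40,::-1];np.save("o.npy",[x-40,y-30])
cv2.imwrite("pics/r1.png",cv2.resize(c,(800,600),interpolation=cv2.INTER_CUBIC));print(x,y)
```

```text
[ -2.23627028  11.45528882  21.2797127   85.77982107  -4.19408051
  83.55375344 122.49311912] [ 542.30706499 -200.159889    301.34273479] [[-0.973 -0.231  0.   ]
 [-0.231  0.973  0.001]
 [-0.     0.001 -1.   ]]
(np.int32(2979), array([261.54145686, 159.84793555]), ((261.7500305175781, 159.75), (64.34671783447266, 65.05381774902344), 45.0)) [[ 521.04052595 -201.95513916  182.        ]]
261 159
```

View pics/r1.png

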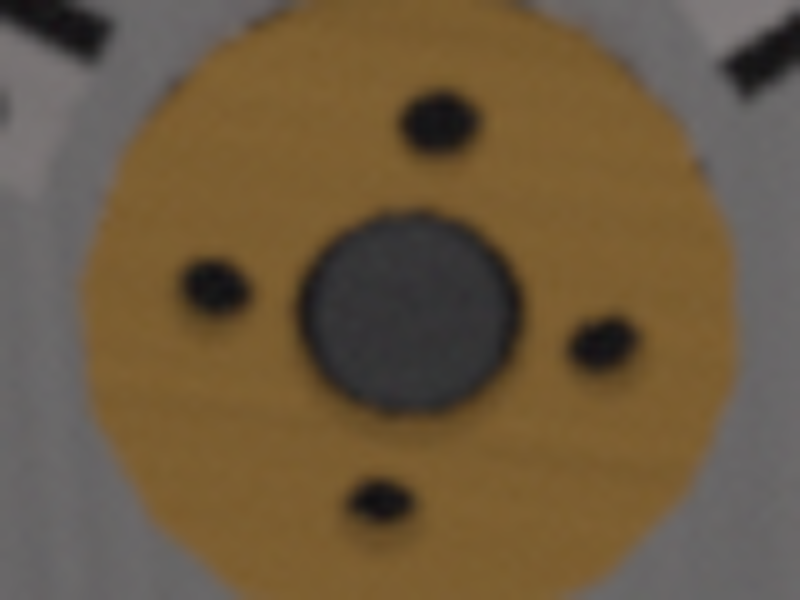

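The ring is clear, with its holes (in 10x crop pixels) at (214,288), (604,343), (439,122) and (380,500) and the bore at (410,312).

Run:
```python
from h import *
import pickle
s,I,im=pickle.load(open("ring.pkl","rb"));o=np.load("o.npy")
f=lambda q:p2w(I,np.array(q,float)/10-.45+o,182)
h=f([[214,288],[604,343],[439,122],[380,500]])
print(h[0]-h[1],h[2]-h[3],h[:2].mean(0),h[2:].mean(0))
for a in(h[0]-h[1],h[2]-h[3]):print(np.degrees(np.arctan2(a[1],a[0]))%90,np.linalg.norm(a))
# brass outline ellipse -> circle fit
m=cv2.inRange(cv2.cvtColor(im,cv2.COLOR_RGB2HSV),(10,80,50),(30,255,255))
c=max(cv2.findContours(m,cv2.RETR_EXTERNAL,cv2.CHAIN_APPROX_NONE)[0],key=cv2.contourArea)[:,0]
W=p2w(I,c,182)[:,:2];print("outline",cv2.minEnclosingCircle(W.astype(np.float32)),cv2.fitEllipse(W.astype(np.float32)))
# pin dots subpixel
s,I,im=pickle.load(open("tray.pkl","rb"));g=cv2.cvtColor(im,cv2.COLOR_RGB2GRAY).astype(float)
P=[]
for a,b in((246,256),(275,287)):
    w=np.clip(140-g[203:213,a:b],0,None);v,u=np.mgrid[203:213,a:b];P.append([(w*u).sum()/w.sum(),(w*v).sum()/w.sum()])
Q=p2w(I,P,18);print(P,Q,Q.mean(0));d=Q[0]-Q[1];print(np.degrees(np.arctan2(d[1],d[0]))+90,np.linalg.norm(d))
m=cv2.inRange(cv2.cvtColor(im,cv2.COLOR_RGB2HSV),(0,140,60),(8,255,255));m[:,:200]=0;m[:,330:]=0
v,u=np.nonzero(m);W=p2w(I,np.c_[u,v],26);L=cv2.fitLine(W[:,:2].astype(np.float32),cv2.DIST_L2,0,.01,.01).ravel();print(L,np.degrees(np.arctan2(L[1],L[0])))
```

```text
[  3.19258293 -35.26423523   0.        ] [-34.95453808  -2.92316006   0.        ] [ 521.41028211 -202.08814133  182.        ] [ 521.36627851 -202.16460321  182.        ]
5.173065935649134 35.408457639734536
4.780378611783419 35.07655338376006
outline ((522.3118896484375, -201.55325317382812), 30.533708572387695) ((522.1498413085938, -201.88795471191406), (58.16872024536133, 59.54937744140625), 102.80397033691406)
[[np.float64(250.0188172043011), np.float64(207.5241935483871)], [np.float64(280.4662768031189), np.float64(207.92358674463938)]] [[643.04335075 230.89170323  18.        ]
 [635.3027078  265.95200002  18.        ]] [639.17302928 248.42185163  18.        ]
12.45008679371989 35.90462315673448
[9.7694963e-01 2.1346985e-01 5.5928070e+02 2.3065019e+02] 12.325772
```

Call:
arm_command(
  rows=[0, 0, 0, 0, 6, 0, 100, 0, 0, 0, 0, 12, 0, 100, 0, 0, 0, 1, 18, 0, 100, 0, 0, 0, 1.5, 24, -3, 100, 0, 0, 0, 2, 30, -7, 100, 0, 0, -0.9, 3, 36, -12, 100, 0, 0, -0.9, 3.9, 41, -16, 100, 0, 0, -0.9, 3.9, 43.7, -20, 100, 0, 0, -0.9, 3.9, 43.7, -23, 100, 0, 0, -0.9, 3.9, 43.7, -23, 100, 0, 0, -0.9, 3.9, 43.7, -23, 100, 0, 0, -0.9, 3.9, 43.7, -23, 100],
)

```text
time_s: 4.32
tool_pos: [582.3, 234.3, 73.9]
ee_rot: [[-0.977, -0.212, 0.003], [-0.212, 0.977, 0.001], [-0.004, 0.001, -1.0]]
ft_force: [0.2, 0.1, -0.3]
opening: 0.997
finger_force: 0.0
```

Call:
arm_command(
  rows=[0, 0, 0, 0, 0, -2, 100, 0, 0, 0, 0, 0, -4, 100, 0, 0, 0, 0, 0, -4.5, 100, 0, 0, 0, 0, 0, -4.5, 100, 0, 0, 0, 0, 0, -4.5, 100, 0, 0, 0, 0, 0, -4.5, 100, 0, 0, 0, 0, 0, -4.5, 100],
)

```text
time_s: 5.2
tool_pos: [581.0, 235.0, 26.7]
ee_rot: [[-0.977, -0.213, 0.0], [-0.213, 0.977, 0.0], [-0.001, 0.0, -1.0]]
ft_force: [0.2, 0.3, 0.4]
opening: 0.999
finger_force: 0.0
```

Call:
arm_command(
  rows=[0, 0, 0, 0, 0, -1, 100, 0, 0, 0, 0, 0, -1.9, 100, 0, 0, 0, 0, 0, -1.9, 100, 0, 0, 0, 0, 0, -1.9, 60, 0, 0, 0, 0, 0, -1.9, 30, 0, 0, 0, 0, 0, -1.9, 10, 0, 0, 0, 0, 0, -1.9, 0, 0, 0, 0, 0, 0, -1.9, 0, 0, 0, 0, 0, 0, -1.9, 0, 0, 0, 0, 0, 0, -1.9, 0, 0, 0, 0, 0, 0, -1.9, 0, 0, 0, 0, 0, 0, -1.9, 0],
  grip_force=60,
)

```text
time_s: 6.7
tool_pos: [581.1, 235.0, 7.7]
ee_rot: [[-0.977, -0.213, 0.0], [-0.213, 0.977, 0.0], [-0.001, 0.0, -1.0]]
ft_force: [-2.0, 0.1, 6.3]
opening: 0.171
finger_force: 59.8
```

Run:
```python
from h import *
import pickle
s=robot.read_state();print(s)
I=optics.camera_info("wrist");im=optics.snapshot("wrist");pickle.dump((s,I,im),open("grip.pkl","wb"))
cv2.imwrite("pics/g1.png",im[:,:,::-1])
```

```text
{'time_s': 6.7, 'joints': array([-29.37442934,  31.04461152,   4.07380388,  95.70842392,
        -2.6301672 ,  53.30398879,  77.98708383]), 'dq': array([ 0.02827899, -0.01704949, -0.02149573,  0.02745862,  0.01810071,
        0.09844489, -0.01688631]), 'joint_torque': array([ 8.85516009e-02, -6.54827857e+01,  2.83860840e+00, -3.05404902e+01,
        8.22257018e-02, -2.72736652e-01,  1.41295610e-02]), 'tool_pos': array([581.0549792 , 235.04842608,   7.71570937]), 'ee_rot': array([[-9.77050809e-01, -2.13005804e-01,  4.94600195e-04],
       [-2.13005611e-01,  9.77050888e-01,  4.15865541e-04],
       [-5.71831334e-04,  3.00969147e-04, -9.99999791e-01]]), 'ft_force': array([-2.02561037,  0.1137167 ,  6.27053255]), 'moment': array([-0.05560965,  0.17897606, -0.04750428]), 'finger_force': 59.78373348712921, 'opening': 0.17075590329773643}
```

View pics/g1.png

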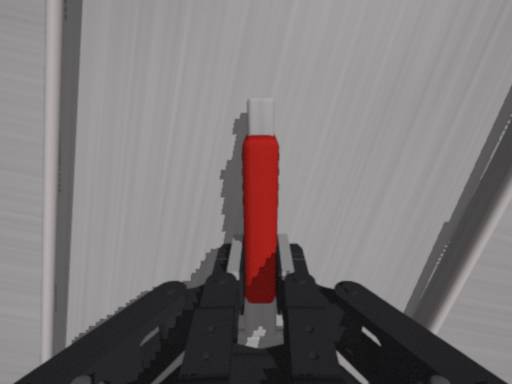

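The handle sits centrally between the pads. Its red rear edge is at (261,136) and its front edge at about (260,302). I'll check the in-hand offset from these.

Run:
```python
from h import *
import pickle
s,I,im=pickle.load(open("grip.pkl","rb"))
m=cv2.inRange(cv2.cvtColor(im,cv2.COLOR_RGB2HSV),(0,140,40),(8,255,255));m[:,:235]=0;m[:,285:]=0
v,u=np.nonzero(m);print(v.min(),v.max());R=s["ee_rot"]
for z in(27,25,23):
    W=p2w(I,[[261,v.min()],[260.5,v.max()+1],[261,99]],z);print(z,((W-s["tool_pos"])@R).round(1))
W=p2w(I,np.c_[u,v],27)
L=(W-s["tool_pos"])@R
for a,b in((25,40),(40,55)):
    k=(L[:,0]>a)&(L[:,0]<b);print(L[k,1].min(),L[k,1].max(),L[k,1].mean())
print(((np.array([639.2,248.4,3])-s["tool_pos"])@R))
```

```text
135 302
27 [[ 63.6   1.9 -19.3]
 [-20.1   1.8 -19.3]
 [ 77.8   1.9 -19.3]]
25 [[ 63.3   1.9 -17.3]
 [-21.7   1.8 -17.3]
 [ 77.7   1.9 -17.3]]
23 [[ 63.    1.9 -15.3]
 [-23.4   1.8 -15.3]
 [ 77.7   1.9 -15.3]]
-6.004291310843737 9.069307698933487 1.5853779720500853
-5.885856328510593 9.1130233150228 1.555808289356088
[-59.65190316   0.65852097   4.75001938]
```

Call:
arm_command(
  rows=[0, 0, 0, 0, 0, 1, 0, 0, 0, 0, 0, 0, 3, 0, 0, 0, 0, 0, 0, 6, 0, 0, 0, 0, 0, 0, 10, 0, 0, 0, 0, 0, 0, 14, 0, 0, 0, 0, 0, 0, 19, 0, 0, 0, 0, 0, 0, 24, 0, 0, 0, 0, 0, 0, 24, 0, 0, 0, 0, 0, 0, 24, 0],
)

```text
time_s: 7.88
tool_pos: [580.5, 234.7, 247.4]
ee_rot: [[-0.977, -0.213, -0.0], [-0.213, 0.977, 0.0], [0.0, 0.0, -1.0]]
ft_force: [-0.4, -0.0, -1.7]
opening: 0.171
finger_force: 59.0
```

Call:
arm_command(
  rows=[0, 0, 0, -1.4, -5.5, 0, 0, 0, 0, 0, -2.8, -11, 0, 0, 0, 0, 0, -4.2, -16.5, 0, 0, 0, 0, -2, -5.6, -22, 0, 0, 0, 0, -4, -7, -27.5, 0, 0, 0, 0, -6, -8.6, -33, 0, 0, 0, 0, -7.3, -10, -38, 0, 0, 0, 0, -7.3, -11, -41.5, 0, 0, 0, 0, -7.3, -11.8, -44.3, 0, 0, 0, 0, -7.3, -11.8, -44.3, -2, 0, 0, 0, -7.3, -11.8, -44.3, -4, 0, 0, 0, -7.3, -11.8, -44.3, -5, 0, 0, 0, -7.3, -11.8, -44.3, -5, 0, 0, 0, -7.3, -11.8, -44.3, -5, 0, 0, 0, -7.3, -11.8, -44.3, -5, 0, 0, 0, -7.3, -11.8, -44.3, -5, 0],
)

```text
time_s: 9.88
tool_pos: [463.0, -208.1, 197.7]
ee_rot: [[-0.996, -0.087, 0.001], [-0.087, 0.996, -0.0], [-0.001, -0.0, -1.0]]
ft_force: [0.3, -0.0, -1.6]
opening: 0.175
finger_force: 59.1
```

Run:
```python
from h import *
s=robot.read_state();print(s["tool_pos"],s["ft_force"],s["moment"],s["joints"],np.degrees(np.arctan2(s["ee_rot"][1,0],s["ee_rot"][0,0])))
I=optics.camera_info("scene");im=optics.snapshot("scene")
T=optics.snapshot("top")
a=cv2.resize(T[190:255,295:365,::-1],(560,520),interpolation=cv2.INTER_CUBIC)
cv2.imwrite("pics/t2.png",a)
```

```text
[ 463.01294293 -208.1409614   197.71389384] [ 0.26990802 -0.00783065 -1.58347044] [-0.00234173  0.02415937  0.03174897] [ -3.51902753   5.05921429  24.01547764 105.07504776  -2.19682859
  70.28235891 116.15561325] -174.99812146585032
```

View pics/t2.png

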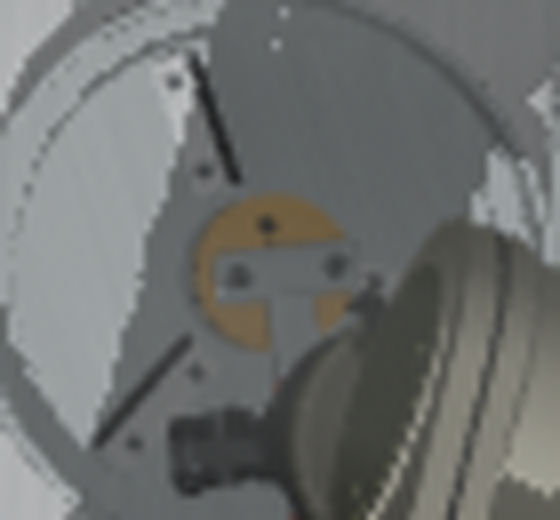

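The spanner hangs over the ring. In the 8x crop its pin heads are at (238,276) and (335,265), a free hole is at (267,226), and the ring's left edge is at x≈193.

Run:
```python
from h import *
I=optics.camera_info("top");o=np.array([295,190])-.44
P=p2w(I,np.array([[238,276],[335,265]])/8+o,208);print(P,P.mean(0));d=P[0]-P[1];print(np.degrees(np.arctan2(d[1],d[0]))-90,np.linalg.norm(d))
h=p2w(I,np.array([[267,226]])/8+o,182);print("hole",h)
im=cv2.imread("pics/top0.png")[:,:,::-1]
m=cv2.inRange(cv2.cvtColor(im.copy(),cv2.COLOR_RGB2HSV),(10,70,50),(30,255,255))[200:250,300:360]
c=max(cv2.findContours(m,cv2.RETR_EXTERNAL,cv2.CHAIN_APPROX_NONE)[0],key=cv2.contourArea)[:,0]
e=cv2.fitEllipse(c);print(e,p2w(I,np.array([e[0]])+[300,200],182),p2w(I,c.mean(0)[None]+[300,200],182))
g=np.uint8(cv2.resize(im[208:238,313:345,::-1],(640,600),interpolation=cv2.INTER_CUBIC));cv2.imwrite("pics/t0r.png",g)
```

```text
[[ 521.98856084 -185.45853315  208.        ]
 [ 525.10652023 -221.62982002  208.        ]] [ 523.54754054 -203.54417658  208.        ]
4.926709009760103 36.30542197453542
hole [[ 541.30221211 -201.98550128  182.        ]]
((28.721376419067383, 23.532543182373047), (18.77658462524414, 18.86977767944336), 77.25180053710938) [[ 523.88670278 -203.5622532   182.        ]] [[ 524.02934383 -204.02201688  182.        ]]
```

Call:
arm_command(
  rows=[0, 0, 0, 0, 0, -0.4, 0, 0, 0, 0, 0, 0, -0.8, 0, 0, 0, 0, 0, 0, -1.0, 0, 0, 0, 0, 0, 0, -1.2, 0, 0, 0, 0, 0, 0, -1.3, 0, 0, 0, 0, 0, 0, -1.3, 0, 0, 0, 0, 0, 0, -1.3, 0],
)

```text
time_s: 10.85
tool_pos: [462.9, -208.1, 184.4]
ee_rot: [[-0.996, -0.087, 0.0], [-0.087, 0.996, 0.0], [-0.0, 0.0, -1.0]]
ft_force: [1.0, -0.1, -0.3]
opening: 0.171
finger_force: 59.0
```

Call:
arm_command(
  rows=[0, 0, 0, 0, 0, -0.1, 0, 0, 0, 0, 0, 0, -0.2, 0, 0, 0, 0, 0, 0, -0.3, 0, 0, 0, 0, 0, 0, -0.4, 0, 0, 0, 0, 0, 0, -0.4, 0],
)

```text
time_s: 11.48
tool_pos: [462.8, -208.2, 180.3]
ee_rot: [[-0.996, -0.087, -0.0], [-0.087, 0.996, 0.0], [0.0, 0.0, -1.0]]
ft_force: [0.5, -0.1, -1.5]
opening: 0.171
finger_force: 59.0
```

Call:
arm_command(
  rows=[0, 0, 0, 0, 0, -0.1, 0, 0, 0, 0, 0, 0, -0.15, 0, 0, 0, 0, 0, 0, -0.2, 0, 0, 0, 0, 0, 0, -0.2, 0, 0, 0, 0, 0, 0, -0.2, 0],
)

```text
time_s: 12.1
tool_pos: [462.8, -208.2, 178.5]
ee_rot: [[-0.996, -0.087, 0.0], [-0.087, 0.996, 0.0], [-0.0, 0.0, -1.0]]
ft_force: [-1.3, -0.6, 3.0]
opening: 0.171
finger_force: 59.5
```

Run:
```python
from h import *
s=robot.read_state();print(s["tool_pos"],s["ft_force"],s["moment"])
C=np.array([522.0,-203.1]);r0=np.array([462.8,-208.2])-C
for a in range(4,40,4):
    t=np.radians(-a);R=np.array([[np.cos(t),-np.sin(t)],[np.sin(t),np.cos(t)]]);print(-a,((R@r0-r0)/10).round(3))
```

```text
[ 462.82038795 -208.17017006  178.5216153 ] [-1.31621727 -0.56577856  2.96152137] [ 0.04365175  0.17480799 -0.01015401]
-4 [-0.021  0.414]
-8 [-0.013  0.829]
-12 [0.023 1.242]
-16 [0.089 1.652]
-20 [0.183 2.056]
-24 [0.304 2.452]
-28 [0.454 2.839]
-32 [0.629 3.215]
-36 [0.831 3.577]
```

Both pins are fully seated, with light contact on the face. I'll turn the ring now.

Call:
arm_command(
  rows=[0, 0, -2, -0.012, 0.207, 0, 0, 0, 0, -4, -0.021, 0.414, 0, 0, 0, 0, -6, -0.019, 0.62, 0, 0, 0, 0, -8, -0.013, 0.829, 0, 0, 0, 0, -8, -0.013, 0.829, 0, 0, 0, 0, -8, -0.013, 0.829, 0, 0],
)

```text
time_s: 12.85
tool_pos: [463.2, -200.2, 178.6]
ee_rot: [[-0.999, 0.052, 0.001], [0.052, 0.999, -0.0], [-0.001, -0.0, -1.0]]
ft_force: [3.3, -2.9, -0.5]
opening: 0.172
finger_force: 59.2
```

Run:
```python
from h import *
s=robot.read_state();print(s["tool_pos"],s["ft_force"],s["moment"],np.degrees(np.arctan2(s["ee_rot"][1,0],s["ee_rot"][0,0])))
```

```text
[ 463.15264414 -200.18685183  178.55224711] [ 3.2920301  -2.93967058 -0.5111951 ] [-0.59173346 -0.74474804 -0.02929766] 177.03039614361154
```

Call:
arm_command(
  rows=[0, 0, -2, 0.018, 0.207, 0, 0, 0, 0, -4, 0.036, 0.413, 0, 0, 0, 0, -6, 0.069, 0.618, 0, 0, 0, 0, -8, 0.102, 0.823, 0, 0, 0, 0, -10, 0.15, 1.025, 0, 0, 0, 0, -12, 0.196, 1.227, 0, 0, 0, 0, -12, 0.196, 1.227, 0, 0, 0, 0, -12, 0.196, 1.227, 0, 0],
)

```text
time_s: 13.85
tool_pos: [465.1, -188.0, 178.6]
ee_rot: [[-0.966, 0.258, 0.001], [0.258, 0.966, -0.001], [-0.001, -0.0, -1.0]]
ft_force: [4.0, -3.3, -1.3]
opening: 0.173
finger_force: 59.2
```

```bash
cat > st.py <<'E'
from h import *
s=robot.read_state();f=s["ft_force"];r=s["tool_pos"][:2]-[522,-203.1]
print(s["tool_pos"].round(2),f.round(2),s["moment"].round(3),180-np.degrees(np.arctan2(s["ee_rot"][1,0],s["ee_rot"][0,0])), "T",s["moment"][2]+(r[0]*f[1]-r[1]*f[0])/1000, "r",np.hypot(*r))
E
python3 st.py
```

```text
[ 465.13 -187.96  178.57] [ 3.97 -3.25 -1.26] [-0.789 -0.895 -0.019] 14.970395954720999 T 0.10607574814862908 r 58.853280982732535
```

Call:
arm_command(
  rows=[0, 0, -1, 0.06, 0.1, 0, 0, 0, 0, -2, 0.09, 0.199, 0, 0, 0, 0, -3, 0.12, 0.298, 0, 0, 0, 0, -4, 0.15, 0.396, 0, 0, 0, 0, -4, 0.15, 0.396, 0, 0, 0, 0, -4, 0.15, 0.396, 0, 0],
)

```text
time_s: 14.6
tool_pos: [466.4, -183.9, 178.6]
ee_rot: [[-0.945, 0.326, 0.001], [0.326, 0.945, -0.0], [-0.001, -0.0, -1.0]]
ft_force: [2.9, -3.8, 0.3]
opening: 0.173
finger_force: 59.3
```

```bash
python3 st.py
```

```text
[ 466.4  -183.94  178.55] [ 2.94 -3.79  0.33] [-1.026 -0.696 -0.03 ] 19.04732987581795 T 0.12461812222335349 r 58.81114426728224
```

Next I'll go from 24° to 28°, slowly.

Call:
arm_command(
  rows=[0, 0, -1, 0.037, 0.097, 0, 0, 0, 0, -2, 0.075, 0.194, 0, 0, 0, 0, -2, 0.075, 0.194, 0, 0, 0, 0, -3, 0.112, 0.291, 0, 0, 0, 0, -3, 0.112, 0.291, 0, 0, 0, 0, -3, 0.112, 0.291, 0, 0],
)

```text
time_s: 15.35
tool_pos: [467.5, -181.1, 178.5]
ee_rot: [[-0.927, 0.375, 0.001], [0.375, 0.927, -0.001], [-0.001, -0.0, -1.0]]
ft_force: [2.7, -4.5, 0.3]
opening: 0.17
finger_force: 59.4
```

```bash
python3 st.py
```

```text
[ 467.46 -181.13  178.52] [ 2.66 -4.53  0.29] [-1.085 -0.694  0.113] 22.03688666030331 T 0.3020572653452992 r 58.80145155300521
```

Call:
arm_command(
  rows=[0, 0, -0.5, 0.019, 0.048, 0, 0, 0, 0, -1, 0.038, 0.096, 0, 0, 0, 0, -1, 0.038, 0.096, 0, 0, 0, 0, -1, 0.038, 0.096, 0, 0],
)

```text
time_s: 15.85
tool_pos: [467.7, -180.4, 178.5]
ee_rot: [[-0.92, 0.391, 0.0], [0.391, 0.92, -0.001], [-0.001, -0.001, -1.0]]
ft_force: [2.3, -5.6, 0.1]
opening: 0.173
finger_force: 59.4
```

```bash
python3 st.py
```

```text
[ 467.71 -180.43  178.49] [ 2.34 -5.56  0.14] [-1.358 -0.607  0.396] 23.023768677274802 T 0.6451538670926786 r 58.83676208811631
```

The resistance has risen steeply to about 0.65 N m, so the ring is firm against its stop. I'll ease back to unload it and lift straight up.

Call:
arm_command(
  rows=[0, 0, 0, 0, 0, 0, 0, 0, 0, 1, -0.038, -0.096, 0, 0, 0, 0, 2, -0.075, -0.19, 0, 0, 0, 0, 2.7, -0.1, -0.26, 0, 0, 0, 0, 2.7, -0.1, -0.26, 0, 0, 0, 0, 2.7, -0.1, -0.26, 0, 0],
)

```text
time_s: 16.6
tool_pos: [466.8, -182.3, 178.5]
ee_rot: [[-0.938, 0.347, 0.0], [0.347, 0.938, 0.0], [-0.0, 0.0, -1.0]]
ft_force: [2.0, -3.9, 3.0]
opening: 0.17
finger_force: 59.5
```

```bash
python3 st.py
```

```text
[ 466.75 -182.31  178.47] [ 2.02 -3.92  2.97] [-0.794 -0.623 -0.107] 20.31455138778287 T 0.06796041910580508 r 59.02685888667345
```

Call:
arm_command(
  rows=[0, 0, 0, 0, 0, 0.3, 0, 0, 0, 0, 0, 0, 0.6, 0, 0, 0, 0, 0, 0, 1.0, 0, 0, 0, 0, 0, 0, 1.5, 0, 0, 0, 0, 0, 0, 2.5, 0, 0, 0, 0, 0, 0, 4, 0, 0, 0, 0, 0, 0, 6, 0, 0, 0, 0, 0, 0, 6, 0, 0, 0, 0, 0, 0, 6, 0],
)

```text
time_s: 17.73
tool_pos: [466.5, -182.2, 238.0]
ee_rot: [[-0.938, 0.347, -0.0], [0.347, 0.938, 0.0], [0.0, 0.0, -1.0]]
ft_force: [-0.0, -0.7, -2.4]
opening: 0.17
finger_force: 59.5
```

Run:
```python
from h import *
import pickle
s=robot.read_state();print(s["tool_pos"],s["ft_force"])
I=optics.camera_info("wrist");im=optics.snapshot("wrist");T=optics.snapshot("top")
a=cv2.resize(T[190:255,295:365,::-1],(400,371),interpolation=cv2.INTER_CUBIC)
b=cv2.resize(im[:,:,::-1],(400,300));b=cv2.copyMakeBorder(b,0,71,0,0,0)
cv2.imwrite("pics/l1.png",np.hstack([a,b]))
```

```text
[ 466.46855521 -182.23526899  238.02868855] [-0.03838183 -0.66123278 -2.41097258]
```

View pics/l1.png

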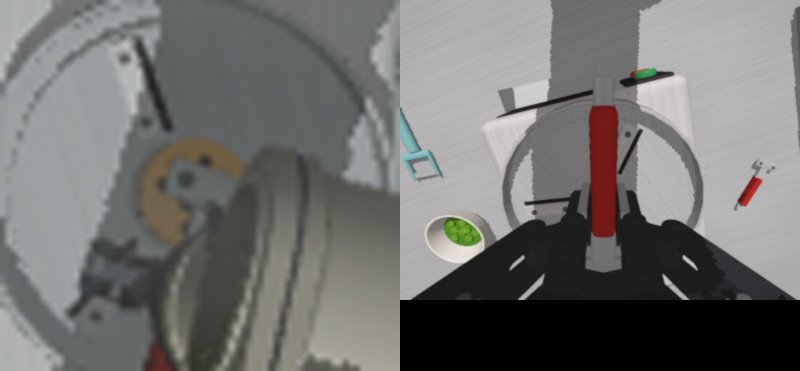

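Call:
arm_command(
  rows=[0, 0, 0, 1.4, 5.2, 1, 0, 0, 0, 6, 2.8, 10.4, 1, 0, 0, 0, 12, 4.2, 15.6, 1, 0, 0, 0, 18, 5.7, 20.9, 1, 0, 0, 0, 24, 7.1, 26, 1, 0, 0, 0, 28, 8.5, 31, 1, 0, 0, 0, 32.6, 10, 36.5, 1, 0, 0, 0, 32.6, 11, 40, 0, 0, 0, 0, 32.6, 11.4, 41.7, -4, 0, 0, 0, 32.6, 11.4, 41.7, -8, 0, 0, 0, 32.6, 11.4, 41.7, -12, 0, 0, 0, 32.6, 11.4, 41.7, -16, 0, 0, 0, 32.6, 11.4, 41.7, -19, 0, 0, 0, 32.6, 11.4, 41.7, -19, 0, 0, 0, 32.6, 11.4, 41.7, -19, 0, 0, 0, 32.6, 11.4, 41.7, -19, 0],
)

```text
time_s: 19.82
tool_pos: [581.6, 235.1, 50.0]
ee_rot: [[-0.977, -0.213, 0.002], [-0.213, 0.977, 0.001], [-0.002, 0.001, -1.0]]
ft_force: [-0.2, 0.9, -1.2]
opening: 0.168
finger_force: 59.4
```

```bash
python3 st.py
python3 - <<'E'
from h import *
T=optics.snapshot("top")
cv2.imwrite("pics/f1.png",np.hstack([cv2.resize(T[205:243,308:350,::-1],(420,380),interpolation=cv2.INTER_CUBIC),cv2.resize(T[160:270,155:265,::-1],(380,380),interpolation=cv2.INTER_CUBIC)]))
E
```

```text
[581.61 235.12  50.02] [-0.16  0.88 -1.19] [ 0.022  0.024 -0.075] 347.7030217215571 T 0.046644258342102035 r 442.25489821514344
```

View pics/f1.png

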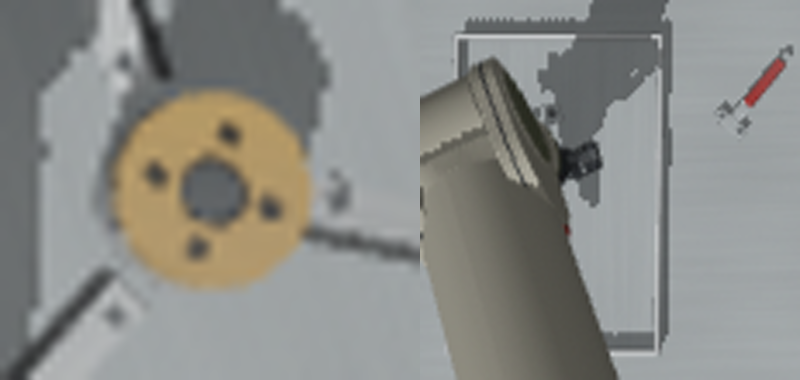

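The holes are now at about (230,134), (198,248), (156,173) and (269,208) in the 10x crop. I'll measure the turn with subpixel centroids before letting go.

Run:
```python
from h import *
I=optics.camera_info("top")
T=optics.snapshot("top");cv2.imwrite("pics/top2.png",T[:,:,::-1])
for n in("top0","top2"):
    im=cv2.imread(f"pics/{n}.png");c=cv2.resize(im[205:243,308:350],None,fx=10,fy=10,interpolation=cv2.INTER_CUBIC)
    V=c.max(2);m=np.uint8(V<115)*255
    k,l,s,cen=cv2.connectedComponentsWithStats(m)
    q=[(cen[i],s[i,4]) for i in range(1,k) if 100<s[i,4]<1500 and 35<np.hypot(*(cen[i]-[212,190]))<80]
    W=p2w(I,np.array([a for a,_ in q])/10+[307.55,204.55],182)[:,:2] if q else []
    ctr=np.mean(W,0);d=W-ctr
    print(n,[(a.round(1),b) for a,b in q],ctr,np.degrees(np.arctan2(d[:,1],d[:,0]))%90,np.hypot(*d.T))
```

```text
top0 [(array([204.1, 132. ]), np.int32(287)), (array([271.7, 183.8]), np.int32(332)), (array([154. , 199.1]), np.int32(365)), (array([220.4, 251. ]), np.int32(286))] [ 523.40122742 -203.79325253] [5.42400361 5.82149322 5.89878782 4.85526772] [18.16771648 18.17362202 17.99368666 18.14558513]
top2 [(array([228.9, 134.1]), np.int32(285)), (array([156. , 174.3]), np.int32(304)), (array([269.8, 208.5]), np.int32(327)), (array([197.5, 248.3]), np.int32(249))] [ 523.44209338 -203.94965154] [71.83850665 71.90207225 71.51404389 72.07259509] [18.10257352 17.98310092 17.90991237 17.98135034]
```

The ring turned 23.7° and moved no further between the last two steps, so it is against the stop. I'll lower the spanner into the tray.

Call:
arm_command(
  rows=[0, 0, 0, 0, 0, -1.5, 0, 0, 0, 0, 0, 0, -2.8, 0, 0, 0, 0, 0, 0, -3.5, 0, 0, 0, 0, 0, 0, -3.8, 0, 0, 0, 0, 0, 0, -4.0, 0, 0, 0, 0, 0, 0, -4.0, 0, 0, 0, 0, 0, 0, -4.0, 0],
)

```text
time_s: 20.8
tool_pos: [580.9, 234.8, 8.7]
ee_rot: [[-0.977, -0.213, 0.001], [-0.213, 0.977, 0.0], [-0.001, 0.0, -1.0]]
ft_force: [-0.2, -0.3, -1.9]
opening: 0.171
finger_force: 59.4
```

Call:
arm_command(
  rows=[0, 0, 0, 0, 0, -0.1, 0, 0, 0, 0, 0, 0, -0.1, 0, 0, 0, 0, 0, 0, -0.1, 0],
)

```text
time_s: 21.18
tool_pos: [580.9, 234.8, 7.7]
ee_rot: [[-0.977, -0.213, 0.0], [-0.213, 0.977, 0.0], [-0.0, 0.0, -1.0]]
ft_force: [-1.2, -0.9, 2.9]
opening: 0.169
finger_force: 60.0
```

It is in contact with the floor. I'll release slowly and then lift.

Call:
arm_command(
  rows=[0, 0, 0, 0, 0, 0, 20, 0, 0, 0, 0, 0, 0, 25, 0, 0, 0, 0, 0, 0, 40, 0, 0, 0, 0, 0, 0, 60, 0, 0, 0, 0, 0, 0, 80, 0, 0, 0, 0, 0, 0, 80, 0, 0, 0, 0, 0, 0, 80, 0, 0, 0, 0, 0, 2, 80, 0, 0, 0, 0, 0, 5, 80, 0, 0, 0, 0, 0, 10, 80, 0, 0, 0, 0, 0, 15, 80, 0, 0, 0, 0, 0, 19, 80, 0, 0, 0, 0, 0, 19, 80, 0, 0, 0, 0, 0, 19, 80],
)

```text
time_s: 22.92
tool_pos: [580.5, 234.6, 197.8]
ee_rot: [[-0.977, -0.213, 0.0], [-0.213, 0.977, 0.0], [-0.0, 0.0, -1.0]]
ft_force: [-0.2, -0.1, -0.1]
opening: 0.799
finger_force: 0.0
```

Run:
```python
from h import *
im=optics.snapshot("wrist");cv2.imwrite("pics/e1.png",im[:,:,::-1])
```

```text
(no output)
```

View pics/e1.png

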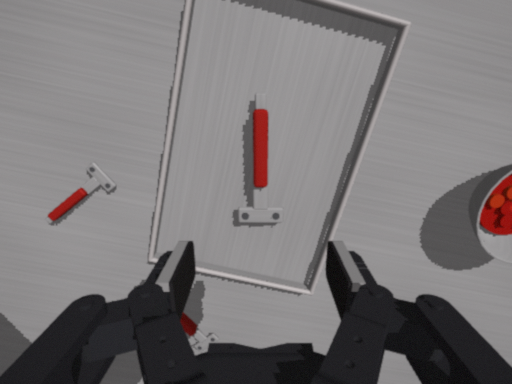

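The spanner lies flat in the tray with its head at (259,215), and the gripper is clear of it.

```bash
python3 -c "
from station import robot
print(robot.job_done())"
```

```text
the job is handed in; nothing more can be done
None
```

The job is handed in, result not reported: I seated both pins, turned the ring about 23.7° clockwise until it came up firm at about 0.65 N m, and laid the spanner back in the tray pins down at about 23 s.

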